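# Hold the parasol socket over its mounting pad

### The arm

A 6-joint arm with a two-finger parallel gripper is mounted at the origin on the work surface. World frame = base frame: x ahead of the robot, y to its left, z up, the work surface at z = 0. Lengths are in m, angles in rad, forces in N, time in s.
With the tool pointing down it reaches from about 0.2 to 0.875 m from the base axis. Payload 3.4 kg.
Tool frame: the origin (TCP) lies between the finger pads; the fingertips stand 25 mm ahead of it and the grasp point (between the pads) lies 6 mm ahead of it (r.nose_length is the z of the fingertips in the tool frame, in m); z points along the fingers, x is the direction in which the jaws open and shut, and the axes are right-handed (so a half turn about z gives the same grasp; the last joint's range is limited). The gripper opens to 94 mm and grips with 3 to 60 N. Pads are 16 mm wide; open, the fingers measure 119 mm over their backs; the gripper's body (75 mm by 177 mm) begins 78 mm behind the grasp point.
Start: joints at [1.127, 0.276, 1.505, -0, 1.361, -0.121], TCP at [0.182, 0.545, 0.23] pointing down, gripper open.
Joint ranges: [-2.89, 2.89], [-0.75, 2.08], [0.22, 2.7], [-1.18, 4.32], [0.11, 2.71], [-2.7, 2.7]. Speed limits (rad/s): [2.57, 2.57, 3.14, 3.14, 3.14, 3.14].

### API

Orientations are given as a unit quaternion [w, x, y, z].
In Python, from plant import r, gripper_to, inverse_kinematics, vision, models, telemetry gives the robot as it stands. Calls block until the motion is done:
- r.move_to(position, orientation): joint-space move of the TCP to a pose.
- r.move_l(position, rot=None, vel=0.15, guard=None): straight line of the TCP; rot=None keeps the orientation; vel is the mean speed in m/s. With guard (N) it stops when the force on the tool has changed by that much, and returns True; else False.
- r.movej(angles): joint-space move.
- gripper_to(opening, f_grip=None): finger opening in m; f_grip is the grip in N (None keeps the last); returns when the fingers have stopped.
- r.hold(seconds).
- inverse_kinematics(position, orientation): joint angles nearest the present ones, or None.
- vision.snapshot(name): name is "side" or "top"; returns the picture (400x640x3 uint8, red, green, blue); there is no depth.
- vision.get_calibration(name): a dict with "fx", "fy", "cx", "cy" (pixels), "position" and "orientation" of the camera in the world. Camera axes: x right, y down, z forward; pixel columns grow to the right and rows downward; lengths in m; the calibration is good to about 2 mm. A picture is of the moment at which its call begins. get_calibration takes no time and is no camera call.
A pose or a line that the arm cannot do raises r.PlanningError and nothing moves.
- r.sign_off(): hands the job in, once; it reports no verdict.
Trained networks look in the newest picture that a camera, given by its name, has taken for a name from the list of things; names that differ only in an ending like _2 or _b are one class to them, and where a whole thing is asked for, a point or a joint stands for the part that bears it (a point fixed in the world has none). Each returns a list of dicts, best first, with "score" (0 to 1); they miss things now and then, are a little off and sometimes report something else, mostly with a low value. They report only what shows in the picture. A call takes as long as a camera call.
- models.boxes_of(thing, camera): "at" ([x, y, z] in m, in world coordinates, good to about 4 mm: the middle of the surface that is visible of it).
- models.regions_of(thing, camera): "pixels" (400x640 bool, what is visible of it).
- models.mark_of(thing, camera): "at" ([x, y, z] in m, in world coordinates, good to about 4 mm: a listed point, or the origin of a listed thing).
Readings, each from a call of its own:
- telemetry.current_t(): time.
- telemetry.current_joints(): joint angles.
- telemetry.current_dq(): joint speeds.
- telemetry.current_joint_efforts(): joint torques, N m.
- telemetry.current_ee_pos(): TCP position.
- telemetry.current_tool_rot(): TCP orientation.
- telemetry.current_wrist_force(): force on the tool from outside, world axes, zero at the start.
- telemetry.current_torque(): the same for the moment, N m.
- telemetry.current_opening(): finger opening in m.
Only numpy, scipy, OpenCV 4.12 (cv2) and the standard library are available. Lean on these libraries where they do the work, as an engineer would, in place of code of your own. Each camera call takes 0.05 s, during which the arm holds its last target.

### The job

We are fitting the parasol socket to the painting table. Clear away the brush that was left lying across the wooden mounting pad and lay it flat in the white tray; then pick up the aluminium parasol socket and hold it level about a centimetre above the pad's rubber gasket, its four bolt holes right over the pad's four threaded holes (either way round), without ever touching the pad with it or disturbing the other things on the table. Finish holding it there, still and in the air: do not set it down or let go, because I start the bolts while you hold it.

Things in the scene. Friction and masses are not known exactly. Their poses are not given: they have to be found in the camera images.
- pad: Wooden mounting pad fixed to the table, 170 x 140 mm (x, y), 45 mm high; on the middle of its top a black rubber gasket 120 x 90 x 3 mm, so the gasket's top is 48 mm above the table. Four threaded steel inserts (bore 8 mm) show through the gasket's 12 mm holes at x = +-46, y = +-31 mm. Origin: centre of the underside; z up. Yaw within 0.5 rad.
- pad_hole0 (a point): Centre of threaded hole 0 of the pad, at the gasket's top: (46, 31, 48) mm from the pad's origin, in the pad's axes.
- pad_hole1 (a point): Centre of threaded hole 1 of the pad, at the gasket's top: (-46, 31, 48) mm from the pad's origin, in the pad's axes.
- pad_hole2 (a point): Centre of threaded hole 2 of the pad, at the gasket's top: (-46, -31, 48) mm from the pad's origin, in the pad's axes.
- pad_hole3 (a point): Centre of threaded hole 3 of the pad, at the gasket's top: (46, -31, 48) mm from the pad's origin, in the pad's axes.
- flange: Cast aluminium parasol socket, about 0.25-0.5 kg: base plate 120 x 90 x 8 mm (x, y, z) with four 12 mm bolt holes; in its middle an upright round tube, 34 mm wide, capped 104 mm above the underside. A clamp screw with star knob juts to x = 54 mm, 40 mm up; above 55 mm the tube is free all round to grip. Origin: centre of the underside, z up. Stands left or right of the pad, yaw within 1.5 rad.
- flange_hole0 (a point): Centre of bolt hole 0 of the socket's base plate, at its underside: (46, 31, 0) mm from the socket's origin, in its axes. Hole 0 belongs over pad hole 0, or with the socket half a turn round over pad hole 2.
- flange_hole1 (a point): Centre of bolt hole 1 of the socket's base plate, at its underside: (-46, 31, 0) mm from the socket's origin, in its axes. Hole 1 belongs over pad hole 1, or with the socket half a turn round over pad hole 3.
- flange_hole2 (a point): Centre of bolt hole 2 of the socket's base plate, at its underside: (-46, -31, 0) mm from the socket's origin, in its axes. Hole 2 belongs over pad hole 2, or with the socket half a turn round over pad hole 0.
- flange_hole3 (a point): Centre of bolt hole 3 of the socket's base plate, at its underside: (46, -31, 0) mm from the socket's origin, in its axes. Hole 3 belongs over pad hole 3, or with the socket half a turn round over pad hole 1.
- brush: Flat varnish brush, 230 x 50 x 15 mm, about 0.1 kg, loose, flat on the gasket, across the pad. Wooden handle x = 0 to -120 mm (25 mm wide from -5 to -55, up to 33 behind), steel ferrule 50 mm wide to x = 46, dark stiff bristles 48 mm wide to x = 110. Origin: on the underside where handle and ferrule meet; x to the bristles, within 0.5 rad of the pad's x. Balances near x = 5 mm.
- brush_tip (a point): End of the brush's bristles, half-way up its thickness.
- brush_end (a point): End of the brush's handle, half-way up its thickness.
- tray: White enamel brush tray fixed to the table to the left or right of the pad, the other side from the socket: 310 x 130 mm (x, y) outside, 20 mm high, open on top, walls and floor 4 mm thick. Origin: centre of the underside. Its long axis x points roughly away from the robot (within 0.2 rad).
- tray_in (a point): Centre of the tray's inner floor, 4 mm above the table; axes as the tray's.
- bolt_dish: Steel dish, 90 mm wide, 16 mm high, with the four bolts, beyond the pad; to be left alone. Origin: centre of the underside.
- paint_jar: Amber jar of paint with a white cap, 64 mm wide, 75 mm high, beyond the pad; to be left alone. Origin: centre of the underside.
- brush_glass: Glass of brushes, 82 mm wide, about 240 mm high with the brushes, far to the left; to be left alone. Origin: centre of the underside.

How it is judged:
On the way, in this order (a step that is already met when the one before it is completed fails the run):
1. the brush lies flat in the tray, let go (x of brush_tip in the frame of tray_in between -0.155 and 0.155 m and y of brush_tip in the frame of tray_in between -0.065 and 0.065 m and z of brush_tip in the frame of tray_in between -0.01 and 0.022 m and x of brush_end in the frame of tray_in between -0.155 and 0.155 m and y of brush_end in the frame of tray_in between -0.065 and 0.065 m and z of brush_end in the frame of tray_in between -0.01 and 0.022 m and contact force between brush and the fingers below 0.05 N and linear speed of brush below 0.05 m/s), for 0.2 s.
2. the socket is lifted clear of the table in the gripper (contact force between flange and the fingers above 1 N and contact force between flange and pad below 0.05 N and contact force between flange and brush below 0.05 N and contact force between flange and tray below 0.05 N and height (world z) of each of flange_hole0, flange_hole1, flange_hole2, flange_hole3 above 0.02 m), for 0.2 s.
At the end, for the whole second after the job is handed in: The fingers hold the socket still, touching neither pad, brush nor tray, level within 0.1 rad; each of its four bolt holes is within 5 mm (horizontally) of a threaded hole's centre, either way round, and 3 to 20 mm above the gasket; the brush lies flat inside the tray, let go (all of step 1 and ((horizontal distance between flange_hole0 and pad_hole0 below 0.005 m and horizontal distance between flange_hole1 and pad_hole1 below 0.005 m and horizontal distance between flange_hole2 and pad_hole2 below 0.005 m and horizontal distance between flange_hole3 and pad_hole3 below 0.005 m) or (horizontal distance between flange_hole0 and pad_hole2 below 0.005 m and horizontal distance between flange_hole1 and pad_hole3 below 0.005 m and horizontal distance between flange_hole2 and pad_hole0 below 0.005 m and horizontal distance between flange_hole3 and pad_hole1 below 0.005 m)) and z of flange_hole0 in the frame of pad_hole0 between 0.003 and 0.02 m and z of flange_hole1 in the frame of pad_hole0 between 0.003 and 0.02 m and z of flange_hole2 in the frame of pad_hole0 between 0.003 and 0.02 m and z of flange_hole3 in the frame of pad_hole0 between 0.003 and 0.02 m and angle between flange's own z axis and vertical below 0.1 rad and contact force between flange and the fingers above 1 N and contact force between flange and pad below 0.05 N and contact force between flange and brush below 0.05 N and contact force between flange and tray below 0.05 N and linear speed of flange below 0.02 m/s and angular speed of flange below 0.15 rad/s); the arm keeps its last pose, push and grip.
It fails at once if the socket touches the pad or its gasket (contact force between flange and pad above 1 N).
It fails at once if the brush is let go in mid-air, more than about 3 cm higher than it lay (height (world z) of brush above 0.085 m and contact force between brush and the fingers below 0.01 N).
It fails at once if the socket is tipped over (angle between flange's own z axis and vertical above 0.5 rad).
It fails at once if a bystander (bolt dish, paint jar or glass of brushes) is moved by more than 25 mm (distance of any of bolt_dish, paint_jar, brush_glass from where it was at the start of the episode above 0.025 m).
It also fails if it takes over 64 s, if anything falls off the work surface, if the arm or the gripper's body presses on something with over 40 N, if the wrist force passes 120 N, or if a joint passes its speed limit or range.

## Working session

There is one attempt and no reset: what is moved stays moved. The work goes in short steps, each a Python script; the robot and the scene stay as the last script left them, time stands still between calls to the robot, and variables do not carry over. Pictures are saved under pics/ and viewed, and the job is handed in when it is done.

```bash
ls; mkdir -p pics; python3 - <<'E'
from plant import r, gripper_to, inverse_kinematics, vision, models, telemetry
import cv2
for n in("side","top"):
    im=vision.snapshot(n); cv2.imwrite(f"pics/{n}0.png",im[:,:,::-1])
    print(n,vision.get_calibration(n))
    for t in ["pad","pad_hole0","pad_hole1","pad_hole2","pad_hole3","flange","flange_hole0","flange_hole1","flange_hole2","flange_hole3","brush","brush_tip","brush_end","tray","tray_in","bolt_dish","paint_jar","brush_glass"]:
        print(t,[(round(float(d["score"]),2),[round(float(v),3) for v in d["at"]]) for d in models.mark_of(t,n)[:2]])
print(telemetry.current_t(), telemetry.current_tool_rot())
E
```

```text
pics
side {'fx': 516.2413291884657, 'fy': 516.2413291884657, 'cx': 321.91380813470295, 'cy': 201.05171696287792, 'position': array([ 0.26449177, -0.82190818,  1.0678803 ]), 'orientation': array([-0.36806192,  0.91323576, -0.16539325,  0.05635546])}
pad [(0.81, [0.54, -0.051, 0.004]), (0.46, [0.568, 0.533, 0.001])]
pad_hole0 [(0.88, [0.491, -0.026, 0.048]), (0.85, [0.577, -0.011, 0.048])]
pad_hole1 [(0.88, [0.491, -0.026, 0.048]), (0.85, [0.577, -0.011, 0.048])]
pad_hole2 [(0.88, [0.491, -0.026, 0.048]), (0.85, [0.577, -0.011, 0.048])]
pad_hole3 [(0.88, [0.491, -0.026, 0.048]), (0.85, [0.577, -0.011, 0.048])]
flange [(0.69, [0.494, 0.305, 0.001])]
flange_hole0 [(0.96, [0.513, 0.358, 0.001]), (0.86, [0.439, 0.299, -0.001])]
flange_hole1 [(0.96, [0.513, 0.358, 0.001]), (0.86, [0.439, 0.299, -0.001])]
flange_hole2 [(0.96, [0.513, 0.358, 0.001]), (0.86, [0.439, 0.299, -0.001])]
flange_hole3 [(0.96, [0.513, 0.358, 0.001]), (0.86, [0.439, 0.299, -0.001])]
brush [(0.57, [0.544, -0.042, 0.055])]
brush_tip [(0.96, [0.649, -0.004, 0.056])]
brush_end [(0.92, [0.438, -0.077, 0.06])]
tray [(0.95, 
[... 991 characters left out ...]
7, [0.438, 0.297, 0.001]), (0.67, [0.547, 0.311, 0.001])]
flange_hole2 [(0.87, [0.438, 0.297, 0.001]), (0.67, [0.547, 0.311, 0.001])]
flange_hole3 [(0.87, [0.438, 0.297, 0.001]), (0.67, [0.547, 0.311, 0.001])]
brush [(0.72, [0.541, -0.039, 0.047]), (0.32, [0.652, -0.01, 0.058])]
brush_tip [(0.71, [0.652, -0.008, 0.056])]
brush_end [(0.96, [0.432, -0.076, 0.054]), (0.21, [0.473, 0.252, 0.0])]
tray []
tray_in [(0.93, [0.478, -0.322, 0.004])]
bolt_dish [(0.64, [0.766, -0.139, 0.003])]
paint_jar [(0.67, [0.55, 0.308, 0.001]), (0.61, [0.762, 0.12, 0.001])]
brush_glass [(0.62, [0.57, 0.531, 0.001]), (0.59, [0.476, 0.255, -0.0])]
1.9 [-2.13268660e-05  8.11552086e-01  5.84280076e-01  5.48790816e-05]
```

View pics/side0.png

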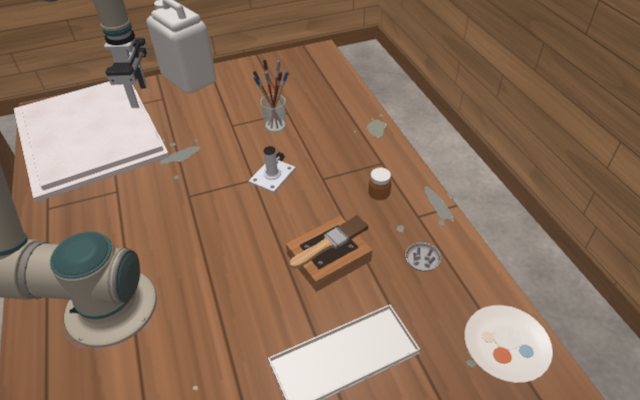

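View pics/top0.png

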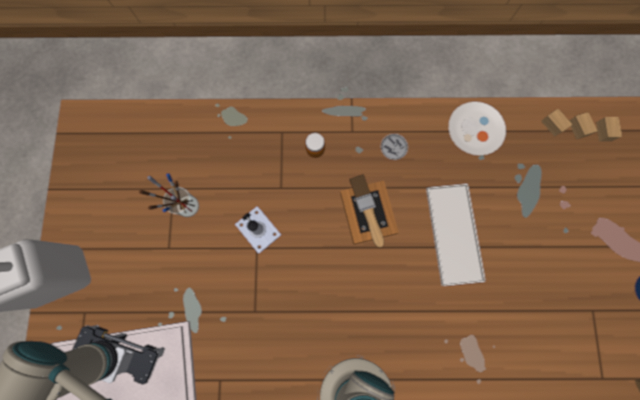

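The side view shows the brush across the pad at (330,245), socket at (272,168) and tray at (345,352). In the top view they are at (370,212), (257,229) and (456,235). The networks' positions agree with this; the clearly false second guesses can be ignored. Next I measure the tray and brush by region, then check that the grasp is reachable.

```bash
cat > h.py <<'E'
from plant import r, gripper_to, inverse_kinematics, vision, models, telemetry
import cv2, numpy as np
from scipy.spatial.transform import Rotation as R
def rot(name):
    q=np.array(vision.get_calibration(name)["orientation"]); return R.from_quat(np.r_[q[1:],q[0]]).as_matrix()
def unproj(name,px,z):
    c=vision.get_calibration(name); px=np.atleast_2d(px).astype(float)
    d=np.c_[(px[:,0]-c["cx"])/c["fx"],(px[:,1]-c["cy"])/c["fy"],np.ones(len(px))]@rot(name).T
    p=np.array(c["position"]); return p+d*((z-p[2])/d[:,2])[:,None]
def proj(name,P):
    c=vision.get_calibration(name); P=(np.atleast_2d(P)-c["position"])@rot(name)
    return np.c_[P[:,0]/P[:,2]*c["fx"]+c["cx"],P[:,1]/P[:,2]*c["fy"]+c["cy"]]
def down(jaw):  # tool down, tool x at world yaw jaw
    x=np.array([np.cos(jaw),np.sin(jaw),0]); z=np.array([0,0,-1.]); y=np.cross(z,x)
    q=R.from_matrix(np.c_[x,y,z]).as_quat(); return np.r_[q[3],q[:3]]
def rect(name,thing,z):
    o=[]
    for d in models.regions_of(thing,name)[:2]:
        m=d["pixels"].astype(np.uint8)
        c=max(cv2.findContours(m,cv2.RETR_EXTERNAL,cv2.CHAIN_APPROX_NONE)[0],key=cv2.contourArea)[:,0]
        P=unproj(name,c,z)[:,:2]
        b=cv2.boxPoints(cv2.minAreaRect((P*1000).astype(np.float32)))/1000
        e=b[1]-b[0]; f=b[2]-b[1]
        if np.linalg.norm(f)>np.linalg.norm(e): e,f=f,e
        y=np.arctan2(e[1],e[0]); y=(y+np.pi/2)%np.pi-np.pi/2
        o.append((round(float(d["score"]),2),b.mean(0).round(4),np.linalg.norm(e).round(4),np.linalg.norm(f).round(4),round(float(y),3)))
    return o
E
python3 - <<'E'
from h import *
for n in("side","top"):
    vision.snapshot(n)
    print(n,"tray",rect(n,"tray",.02)); print("brush",rect(n,"brush",.06)); print("pad",rect(n,"pad",.045))
by=0.317
for p,y in (((.554,-.037,.077),by),((.554,-.037,.2),by),((.48,-.322,.033),.1),((.495,.302,.09),0),((.54,-.045,.16),.2)):
    for k in(1,-1):
        q=inverse_kinematics(p,down(y+k*np.pi/2)); print(p,k,None if q is None else np.round(q,2))
print(telemetry.current_t())
E
```

```text
side tray [(0.91, array([ 0.4751, -0.3286], dtype=float32), np.float32(0.3142), np.float32(0.139), 0.092)]
brush [(0.66, array([ 0.5402, -0.0505], dtype=float32), np.float32(0.2323), np.float32(0.057), 0.279), (0.28, array([0.7499, 0.0938], dtype=float32), np.float32(0.1326), np.float32(0.0638), 1.128)]
pad [(0.56, array([ 0.5464, -0.1037], dtype=float32), np.float32(0.184), np.float32(0.0902), 0.216)]
top tray [(0.83, array([ 0.475 , -0.3176], dtype=float32), np.float32(0.3123), np.float32(0.1361), 0.097)]
brush [(0.91, array([ 0.5416, -0.0431], dtype=float32), np.float32(0.2328), np.float32(0.0522), 0.295)]
pad [(0.55, array([ 0.5309, -0.0048], dtype=float32), np.float32(0.1749), np.float32(0.0597), 0.265)]
(0.554, -0.037, 0.077) 1 [-0.19  0.38  1.77 -0.    0.99 -2.08]
(0.554, -0.037, 0.077) -1 [-0.19  0.38  1.77 -0.    0.99  1.06]
(0.554, -0.037, 0.2) 1 [-0.19  0.27  1.6  -0.    1.28 -2.08]
(0.554, -0.037, 0.2) -1 [-0.19  0.27  1.6  -0.    1.28  1.06]
(0.48, -0.322, 0.033) 1 [-0.71  0.45  1.77 -0.    0.92 -2.38]
(0.48, -0.322, 0.033) -1 [-0.71  0.45  1.77 -0.    0.92  0.76]
(0.495, 0.302, 0.09) 1 [ 0.43  0.39  1.7  -0.    1.05 -1.14]
(0.495, 0.302, 0.09) -1 [ 0.43  0.39  1.7  -0.    1.05  2.  ]
(0.54, -0.045, 0.16) 1 [-0.21  0.28  1.69 -0.    1.18 -1.98]
(0.54, -0.045, 0.16) -1 [-0.21  0.28  1.69 -0.    1.18  1.16]
2.3
```

```bash
python3 - <<'E'
from h import *
by=.30; q=down(by-np.pi/2); g=np.array([.5575,-.038])
r.move_to([*g,.15],q)
r.move_l([*g,.078],vel=.12,guard=8)
print(telemetry.current_ee_pos())
print(gripper_to(.03,25), telemetry.current_opening(), telemetry.current_wrist_force())
r.move_l([*g,.16],vel=.15)
print(telemetry.current_opening(),telemetry.current_wrist_force(),telemetry.current_t())
for n in("side","top"):
    cv2.imwrite(f"pics/{n}1.png",vision.snapshot(n)[:,:,::-1])
E
```

```text
[ 0.55806081 -0.03789429  0.0784471 ]
False 0.049754571729772185 [-0.09448052  0.19185664  1.23184012]
0.04941789939509155 [ 0.17707281  0.46493987 -1.00199118] 6.975
```

View pics/side1.png

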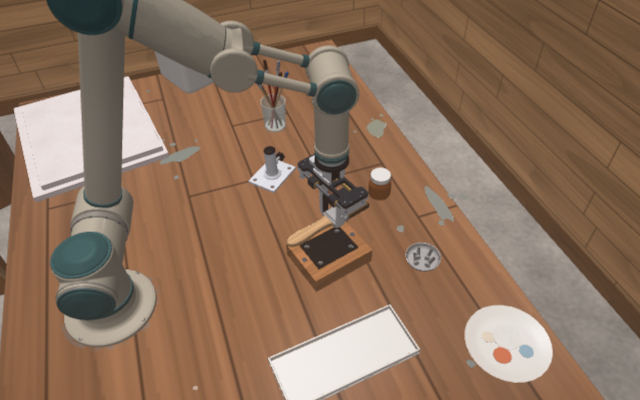

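The brush is held level at (325,225), gripped across the ferrule with the jaws 49 mm apart. Next I lay it in the tray.

```bash
python3 - <<'E'
from h import *
q=down(.095-np.pi/2); g=np.array([.493,-.3195])
r.move_to([*g,.12],q)
r.move_l([*g,.045],vel=.12)
hit=r.move_l([*g,.033],vel=.04,guard=3)
print(hit,telemetry.current_ee_pos())
print(gripper_to(.066), telemetry.current_opening())
r.move_l([*g,.15],vel=.15)
r.move_to([.36,.0,.33],down(-np.pi/2+.2))
print(telemetry.current_t())
for n in("side","top"):
    cv2.imwrite(f"pics/{n}2.png",vision.snapshot(n)[:,:,::-1])
    for t in ["pad","pad_hole0","flange","flange_hole0","brush_tip","brush_end","tray_in"]:
        print(t,[(round(float(d["score"]),2),[round(float(v),3) for v in d["at"]]) for d in models.mark_of(t,n)[:5]])
    print("pad",rect(n,"pad",.045)); print("brush",rect(n,"brush",.015))
print(telemetry.current_t())
E
```

```text
True [ 0.49346152 -0.31994228  0.03371621]
False 0.06586199499439885
12.175
pad [(0.81, [0.54, -0.049, -0.001])]
pad_hole0 [(0.9, [0.492, -0.03, 0.048]), (0.68, [0.581, -0.007, 0.052]), (0.63, [0.602, -0.07, 0.044]), (0.41, [0.551, 0.312, 0.001])]
flange [(0.64, [0.495, 0.303, -0.001]), (0.35, [0.478, -0.323, -0.001])]
flange_hole0 [(0.79, [0.436, 0.3, 0.0]), (0.61, [0.479, 0.247, 0.001]), (0.55, [0.509, 0.356, -0.001]), (0.28, [0.571, 0.531, -0.0])]
brush_tip [(0.98, [0.588, -0.306, 0.012]), (0.57, [0.487, -0.32, 0.009])]
brush_end [(0.72, [0.364, -0.332, 0.013])]
tray_in [(0.87, [0.475, -0.323, 0.005]), (0.4, [0.476, -0.319, -0.0])]
pad [(0.88, array([ 0.5362, -0.0662], dtype=float32), np.float32(0.1887), np.float32(0.1694), 0.221)]
brush [(0.96, array([ 0.4777, -0.3262], dtype=float32), np.float32(0.2283), np.float32(0.0542), 0.081)]
pad [(0.74, [0.545, -0.044, -0.001]), (0.36, [0.478, -0.324, 0.004])]
pad_hole0 [(0.92, [0.505, -0.09, 0.052]), (0.86, [0.597, -0.067, 0.048]), (0.75, [0.583, -0.007, 0.044]), (0.74, [0.436, 0.297, 0.001]), (0.58, [0.494, -0.033, 0.048])]
flange [(0.62, [0.495, 0.3, -0.002]), (0.39, [0.762, 0.118, 0.003])]
flange_hole0 [(0.75, [0.508, 0.358, 0.003]), (0.7, [0.476, 0.249, -0.002]), (0.6, [0.548, 0.311, 0.005]), (0.57, [0.436, 0.294, -0.0])]
brush_tip [(0.95, [0.591, -0.307, 0.014]), (0.25, [0.435, 0.299, 0.0])]
brush_end [(0.7, [0.365, -0.332, 0.011]), (0.3, [0.546, -0.046, 0.001])]
tray_in [(0.69, [0.475, -0.324, 0.005])]
pad [(0.79, array([ 0.5446, -0.0464], dtype=float32), np.float32(0.1681), np.float32(0.145), 0.218)]
brush [(0.79, array([ 0.4764, -0.3203], dtype=float32), np.float32(0.2305), np.float32(0.0509), 0.095)]
13.175
```

View pics/side2.png

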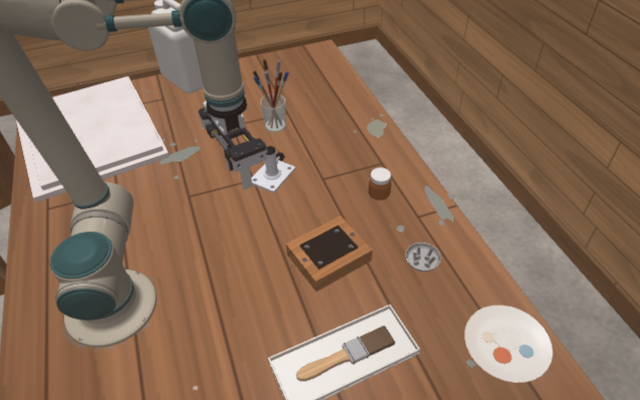

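View pics/top2.png

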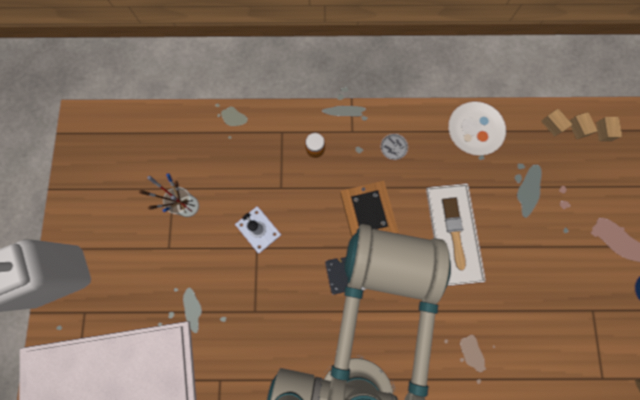

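The side view shows the brush flat in the tray at (345,352), and all four pad holes are visible around (328,248). The socket is at about (0.4925, 0.303). In the top view its knob points toward +x+y, at (247,216), so its yaw is about 0.70. I grip the tube across the knob axis.

```bash
python3 - <<'E'
from h import *
q=down(.70-np.pi/2); g=np.array([.4935,.3025])
gripper_to(.08)
r.move_to([*g,.17],q)
r.move_l([*g,.087],vel=.1,guard=8)
print(telemetry.current_ee_pos())
gripper_to(.025,50); print(telemetry.current_opening(), telemetry.current_wrist_force())
r.move_l([*g,.13],vel=.08)
r.hold(.3)
print(telemetry.current_opening(), telemetry.current_wrist_force())
r.move_l([*g,.205],vel=.12)
p=np.array([.545,-.049])
r.move_l([*p,.205],down(.23-np.pi/2),vel=.2)
r.hold(.5)
print(telemetry.current_t(),telemetry.current_ee_pos())
for n in("side","top"):
    cv2.imwrite(f"pics/{n}3.png",vision.snapshot(n)[:,:,::-1])
    for t in ["pad","pad_hole0","flange","flange_hole0"]:
        print(t,[(round(float(d["score"]),2),[round(float(v),3) for v in d["at"]]) for d in models.mark_of(t,n)[:5]])
print(telemetry.current_t())
E
```

```text
[0.49405565 0.30264449 0.08762659]
0.03344465308294805 [-0.6380123   0.63020325 -0.18869895]
0.033509372168943 [-0.86597535 -0.17186923 -3.21265595]
20.9583 [ 0.54500599 -0.04890857  0.20502189]
pad [(0.78, [0.54, -0.049, 0.002])]
pad_hole0 [(0.88, [0.491, -0.027, 0.047]), (0.78, [0.508, -0.086, 0.045]), (0.75, [0.581, -0.01, 0.05]), (0.63, [0.602, -0.072, 0.049])]
flange [(0.81, [0.548, -0.047, 0.121]), (0.51, [0.492, -0.028, 0.049])]
flange_hole0 [(0.88, [0.598, -0.067, 0.116]), (0.87, [0.582, -0.007, 0.12]), (0.75, [0.51, -0.09, 0.118]), (0.67, [0.495, -0.031, 0.117]), (0.43, [0.545, -0.048, 0.121])]
pad [(0.71, [0.542, -0.044, -0.0])]
pad_hole0 [(0.89, [0.504, -0.091, 0.052]), (0.82, [0.577, -0.007, 0.047])]
flange [(0.63, [0.476, -0.324, 0.007]), (0.54, [0.544, -0.051, 0.114])]
flange_hole0 [(0.56, [0.491, -0.032, 0.119]), (0.56, [0.504, -0.087, 0.119])]
21.4583
```

```bash
python3 - <<'E'
import cv2
a=cv2.imread("pics/side3.png")[150:310,230:430]; b=cv2.imread("pics/top3.png")[150:270,310:430]
cv2.imwrite("pics/s3z.png",cv2.resize(a,None,fx=4,fy=4,interpolation=cv2.INTER_CUBIC)[:600]); cv2.imwrite("pics/t3z.png",cv2.resize(b,None,fx=5,fy=5,interpolation=cv2.INTER_CUBIC))
E
```

```text
(no output)
```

View pics/s3z.png

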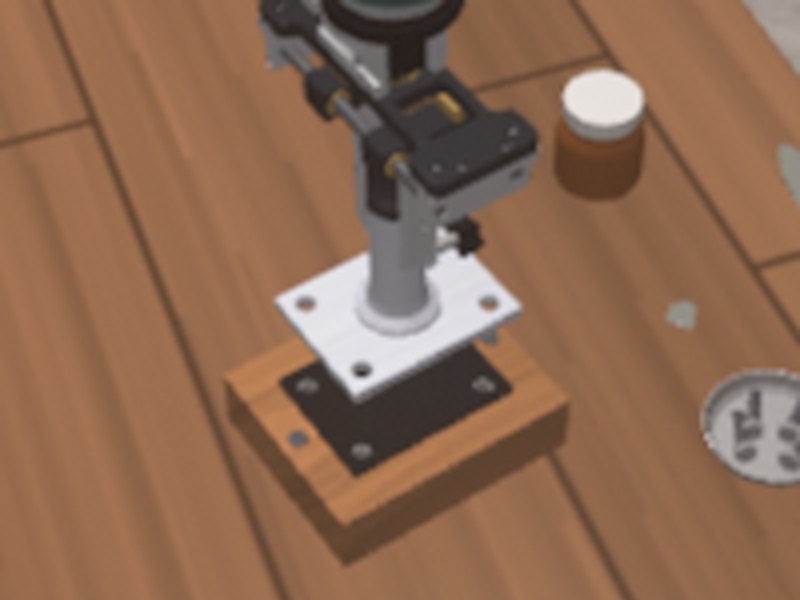

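View pics/t3z.png

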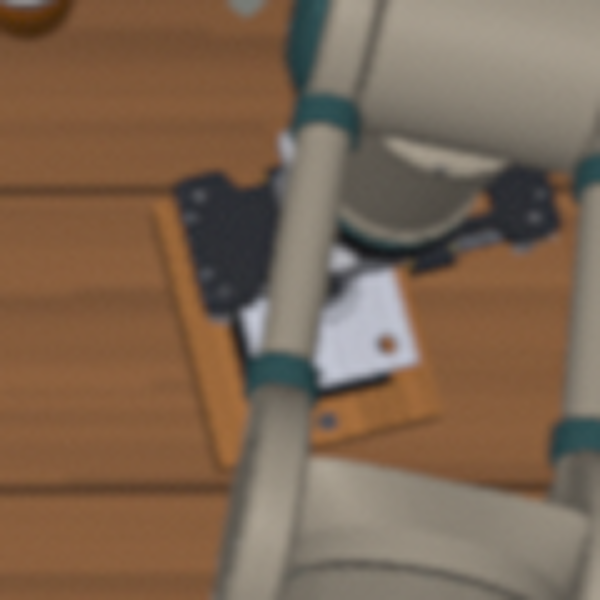

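The socket hangs level over the pad. In the side view crop, its plate centre at (398,310) is above the gasket centre. I descend part way and take several averaged measurements, fitting the known hole pattern.

```bash
cat > meas.py <<'E'
from h import *
from scipy.optimize import least_squares
T=np.array([[46,31],[-46,31],[-46,-31],[46,-31]])/1000
def fit(pts,c0,y0):
    pts=np.array(pts)
    def model(v): return v[:2]+T@np.array([[np.cos(v[2]),np.sin(v[2])],[-np.sin(v[2]),np.cos(v[2])]])
    keep=pts[[np.linalg.norm(model([*c0,y0])-p[:2],axis=1).min()<.015 for p in pts]]
    idx=[np.linalg.norm(model([*c0,y0])-p[:2],axis=1).argmin() for p in keep]
    s=least_squares(lambda v:(model(v)[idx]-keep[:,:2]).ravel(),[*c0,y0],loss="soft_l1",f_scale=.004)
    return s.x.round(4),len(keep),np.bincount(idx,minlength=4),keep[:,2].mean().round(4),np.sqrt(2*s.cost/len(keep)).round(4)
def measure(n,zf,k=3):
    P=[];F=[]
    for _ in range(k):
        vision.snapshot(n)
        P+=[d["at"] for d in models.mark_of("pad_hole0",n) if abs(d["at"][2]-.048)<.012 and d["score"]>.3]
        F+=[d["at"] for d in models.mark_of("flange_hole0",n) if abs(d["at"][2]-zf)<.015 and d["score"]>.3]
    return fit(P,[.545,-.048],.23),fit(F,telemetry.current_ee_pos()[:2],.23)
E
python3 - <<'E'
from meas import *
r.move_l([.545,-.049,.175],vel=.08); r.hold(.4)
print(telemetry.current_ee_pos())
for n in("side","top"): 
    for x in measure(n,.088,4): print(n,x)
print(telemetry.current_t())
cv2.imwrite("pics/side4.png",vision.snapshot("side")[:,:,::-1])
E
python3 - <<'E'
import cv2
a=cv2.imread("pics/side4.png")[190:310,260:400]
cv2.imwrite("pics/s4z.png",cv2.resize(a,None,fx=5,fy=5,interpolation=cv2.INTER_CUBIC))
E
```

```text
[ 0.54512822 -0.04905557  0.17530757]
side (array([ 0.5454, -0.0479,  0.2433]), 11, array([0, 4, 3, 4]), np.float64(0.0476), np.float64(0.0028))
side (array([ 0.5473, -0.0487,  0.2447]), 14, array([4, 4, 4, 2]), np.float64(0.0869), np.float64(0.0022))
top (array([ 0.5443, -0.0492,  0.2419]), 12, array([4, 4, 4, 0]), np.float64(0.0483), np.float64(0.003))
top (array([ 0.5433, -0.0487,  0.2071]), 8, array([0, 4, 4, 0]), np.float64(0.0883), np.float64(0.0025))
23.5833
```

View pics/s4z.png

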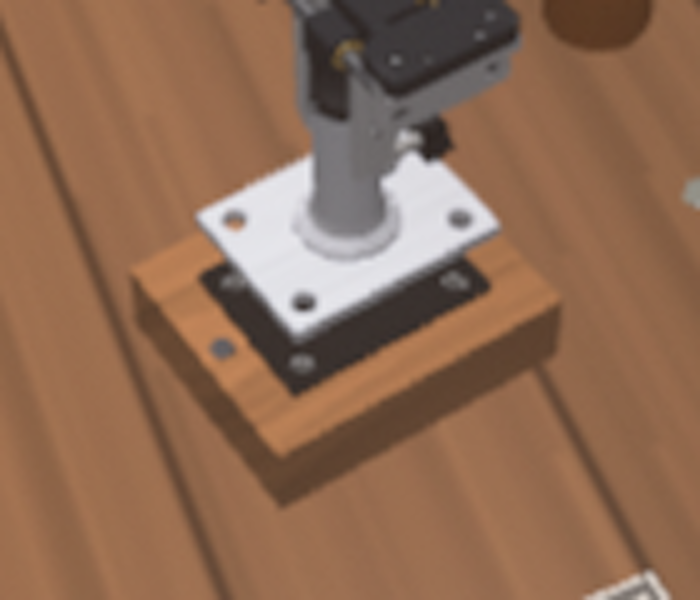

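```bash
python3 - <<'E'
from meas import *
o=np.array([260,190])
F=unproj("side",o+np.array([[234,219],[304,301],[459,218]])/5-.4,.0957)
P=unproj("side",o+np.array([[234,283],[302,363],[455,283]])/5-.4,.046)
print(F.round(4),P.round(4),(F-P).round(4))
for X in(F,P):
    d=X[2]-X[1]; e=X[0]-X[1]; print(np.hypot(*d[:2]),np.arctan2(d[1],d[0]),np.hypot(*e[:2]),((X[0]+X[2])/2)[:2])
E
```

```text
[[ 0.4933 -0.0323  0.0957]
 [ 0.508  -0.0927  0.0957]
 [ 0.5968 -0.0714  0.0957]] [[ 0.4913 -0.0319  0.046 ]
 [ 0.5063 -0.0915  0.046 ]
 [ 0.5956 -0.0719  0.046 ]] [[ 0.002  -0.0004  0.0497]
 [ 0.0017 -0.0012  0.0497]
 [ 0.0012  0.0005  0.0497]]
0.09134151772272404 0.23632262448205768 0.06219534282154494 [ 0.54502433 -0.05183536]
0.09143492181021497 0.21607459296148127 0.06141538383198872 [ 0.54342303 -0.05192287]
```

My own pixel measurement puts the socket +1.5 mm in x, about 0 in y, and within 0.02 rad of the pad. I take off about 1 mm while descending to the final height, then re-check.

```bash
python3 - <<'E'
from meas import *
r.move_l([.5441,-.049,.147],vel=.05,guard=6); r.hold(.5)
print(telemetry.current_ee_pos(),telemetry.current_opening(),telemetry.current_wrist_force())
for n in("side","top"): 
    for x in measure(n,.06,4): print(n,x)
print(telemetry.current_t())
for n in("side","top"): cv2.imwrite(f"pics/{n}5.png",vision.snapshot(n)[:,:,::-1])
a=cv2.imread("pics/side5.png")[190:310,260:400]
cv2.imwrite("pics/s5z.png",cv2.resize(a,None,fx=5,fy=5,interpolation=cv2.INTER_CUBIC))
E
```

```text
[ 0.54411242 -0.04900718  0.14707721] 0.03300940810013812 [ 0.39771766 -0.75423092 -3.17419849]
side (array([ 0.5452, -0.0474,  0.2288]), 11, array([0, 4, 4, 3]), np.float64(0.0472), np.float64(0.0036))
side (array([ 0.5455, -0.0484,  0.233 ]), 16, array([4, 4, 4, 4]), np.float64(0.0597), np.float64(0.0022))
top (array([ 0.5422, -0.0495,  0.2403]), 11, array([4, 3, 4, 0]), np.float64(0.0493), np.float64(0.0022))
top (array([ 0.5415, -0.0488,  0.2243]), 8, array([0, 4, 4, 0]), np.float64(0.0605), np.float64(0.0022))
26.0417
```

View pics/s5z.png

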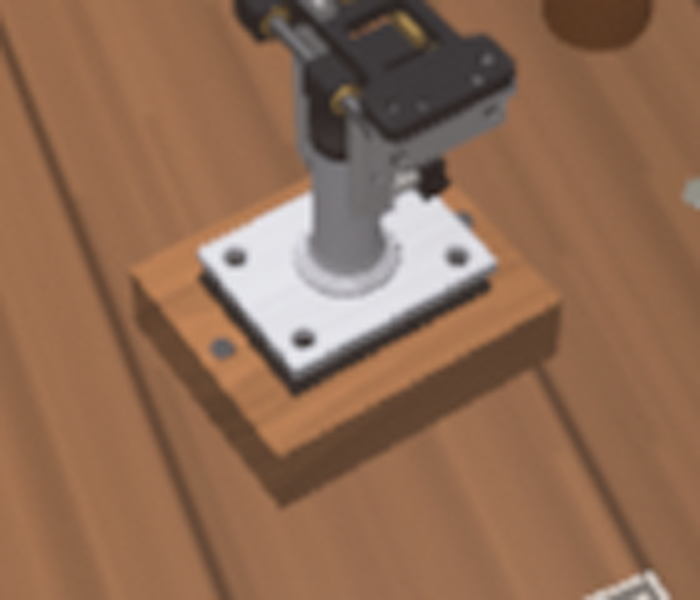

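View pics/side5.png

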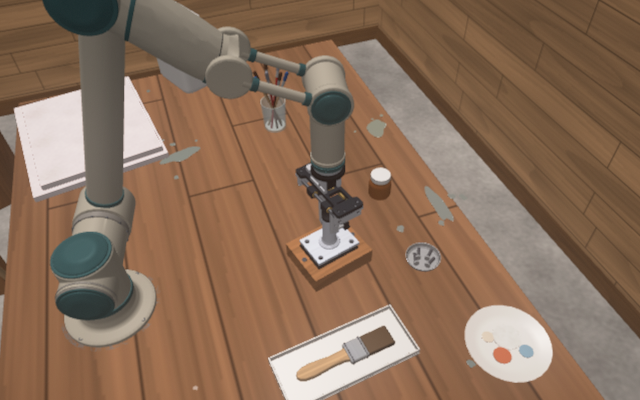

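```bash
python3 - <<'E'
from meas import *
o=np.array([260,190])
F=unproj("side",o+np.array([[234,257],[303,338],[456,257]])/5-.4,.0674)
P=unproj("side",o+np.array([[234,283],[302,363],[455,283]])/5-.4,.046)
print((F-P).round(4))
r.hold(.3);print(telemetry.current_opening(),telemetry.current_ee_pos(),np.abs(telemetry.current_dq()).max(),telemetry.current_t())
for n in("side","top"):
    vision.snapshot(n)
    for t in("brush_tip","brush_end","tray_in"): print(n,t,[d["at"].round(3) if hasattr(d["at"],'round') else d["at"] for d in models.mark_of(t,n)[:1]])
E
```

```text
[[ 0.0006 -0.0008  0.0214]
 [ 0.0005 -0.0013  0.0214]
 [-0.0002 -0.0006  0.0214]]
0.033557981602067126 [ 0.54411071 -0.04902198  0.14697878] 0.002712613450266174 26.4417
side brush_tip [[0.5899, -0.308, 0.0129]]
side brush_end [[0.3625, -0.3324, 0.0131]]
side tray_in [[0.4733, -0.3223, 0.0031]]
top brush_tip [[0.5922, -0.3085, 0.0126]]
top brush_end [[0.3609, -0.3334, 0.0142]]
top tray_in [[0.4771, -0.3206, 0.0045]]
```

All measurements agree to about 1 mm, the socket is still and the brush lies flat, so I hand it in.

```bash
python3 -c "
from h import *
r.sign_off(); print(telemetry.current_t())"
```

```text
the job is handed in; nothing more can be done
the job is handed in; nothing more can be done
```

I laid the brush flat in the white tray and let go of it. The robot is now holding the parasol socket level and still above the pad, ready for you to start the bolts. I handed the job in at about 26.5 s of the 64 s allowed; no verdict is reported.

My last checks before handing in:
- **Alignment:** the socket's holes measured about 1.5 mm or less from the pad's threaded holes. The side-camera networks, the top-camera networks and my own pixel measurement each put the offset between 0.3 and 1.5 mm. The yaw difference is within 0.02 rad.
- **Height:** the underside is about 11 mm above the gasket, worked out from the arm's height reading. The arm stood still and the measured weight on the gripper stayed at about 3.2 N, so I saw no sign of contact or slipping.
- **Brush:** both ends lie inside the tray at about 13 mm above the table, and the fingers are clear of it.
- **Disagreements:** the two cameras differ by about 3 to 4 mm in absolute x. I therefore relied on the offset between socket and pad within each camera. One earlier top-camera yaw reading, based on only two visible holes, was about 0.035 rad off, but the final one agreed within 0.02 rad.

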